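# Reset the hob's gas cut-off with its key and hold it

### The job

The hob's gas cut-off has tripped. On the grey control box, first turn the black dial anticlockwise all the way to its off stop; then take the red-headed key from its wooden stand, push it fully home into the keyhole past the sticky pins (wiggle it a little if it sticks), and turn it clockwise a full quarter turn to its stop. The lock springs back, so finish while still holding the key turned at its stop, with the dial left at off, and do not disturb the mug, the food tin or the salt shaker.

Things in the scene. Friction and masses are not known exactly. Their poses are not given: they have to be found in the camera images.
- control_box: Grey control box fixed to the worktop, 130 (x) x 220 (y) x 64 mm high, rounded edges, a red and a green lamp on top. Origin: centre of its underside; z up, +y towards its dial end, -y towards its keyhole end, -x its front. Dial axis at (0, +55) mm, keyhole at (0, -55) mm in its frame.
- keyhole (a point): Centre of the keyhole at the top face of its square steel plate (44 x 44 x 6 mm), 70 mm above the worktop. Axes of the control box. Slot along x: 16.5 (x) x 6.5 mm (y) in the throat, flared 3 mm on every side at the mouth, 40 mm deep. The plate is fixed and the plug turns under it: the key turns only when fully home (collar on the plate), and cannot be drawn out while turned.
- lock_pins (a point): Point on the keyhole axis, 20 mm below keyhole. About this depth (the blade tip 20 to 30 mm below the plate's top) two sticky spring pins resist the push with some 3 to 10 N; only the collar resting on the plate means home.
- plug (a joint): Turn of the lock's plug, rad: 0 at rest (slot along x of the box), grows clockwise seen from above, end stop at 1.57. A spring returns it to 0 (0.015 N m at 0, 0.095 N m at the stop). The key has up to 0.2 rad of play in the plug, so the hand may have to turn 0.2 rad more than the plug.
- dial (a joint): Turn of the dial, rad: 0 is the off stop (fully anticlockwise seen from above), grows clockwise to 3.6. It stays where it is left (friction about 0.05 N m).
- dial_grip (a point): Point on the dial's upright axis at the height to grip, 101 mm above the worktop; its axes turn with the dial. Black disc, 44 mm in diameter, 8 mm high, with a bar across it, 42 mm long (this point's x), 14 mm thick (y), from 24 mm below to 7 mm above this point. A white line marks the bar's -x end; at off it points to a red tick at the box's front.
- key: Loose key, 50 g, upright in the stand. Origin: centre of its collar's underside, which rests on the stand 46 mm above the worktop; z up, flat in x-z, the same either way round. Red head 30 (x) x 10 (y) mm, 4 to 38 mm above the origin: grip across y. Collar 22 mm in diameter, 4 mm thick; below it a 5 mm neck, 8 mm long, then a pointed blade 14 (x) x 4 mm (y), its tip 34.5 mm below the origin.
- key_stand: Wooden block fixed to the worktop, 70 x 70 x 46 mm high, with a slot 18 (x) x 8 mm (y), 40 mm deep, in the middle of its top, in which the key stands. Origin: centre of its underside. It may stand left or right of the control box, swapped with the food tin.
- tuna_tin: Bystander: round food tin, 75 mm in diameter, 58 mm high. Origin: centre of its underside.
- mug: Bystander: striped mug, 86 x 120 x 90 mm high with its handle at -y. Origin: centre of its underside.
- salt_shaker: Bystander: glass salt shaker with a steel cap, 44 mm in diameter, 90 mm high. Origin: centre of its underside.
There are look-alikes about, which are no part of the job. Leave any yellow look-alike of the key alone.

How it is judged:
By the outcome, as a careful person would: the job done as asked, in the order asked, and still so for the second after the job is handed in, while the arm keeps its last pose, push and grip.
It also fails if it takes over 72 s, if anything falls off the work surface, if the arm or the gripper's body presses on something with over 40 N, if the wrist force passes 120 N, or if a joint passes its speed limit or range.

### The arm

A 7-joint arm with a two-finger parallel gripper is mounted at the origin on a cart in front of the work surface, level with it; the furniture and walls round the work are solid. World frame = base frame: x ahead of the robot, y to its left, z up, the work surface at z = 0. Lengths are in mm, angles in rad, forces in N, time in s.
With the tool pointing down it reaches from about 400 to 875 mm from the base axis. Payload 4.4 kg.
Tool frame: the origin (TCP) lies midway between the tips of the shut fingers; the grasp point (between the pads) lies 19 mm behind it; z points along the fingers, y is the line along which they close (so a half turn about z gives the same grasp; the last joint's range is limited). The gripper opens to 85 mm and grips with 20 to 120 N. Pads are 22 mm wide; open, the fingers measure 114 mm over their backs; the gripper's body (76 mm by 85 mm) begins 54 mm behind the grasp point. The pads swing forward as they close: fully open they stand 13 mm farther back than shut.
Start: joints at [1.204, 0.628, 0.038, 1.517, -0.027, 0.996, -0.02], TCP at [192.613, -620.821, 231.313] pointing down, gripper open.
Joint ranges: [-3.06, 3.06], [-0.37, 2.12], [-1.25, 1.32], [0.18, 2.47], [-1.1, 4.24], [0.23, 1.98], [-2.94, 2.94]. Speed limits (rad/s): [2.57, 2.57, 3.14, 3.14, 3.14, 3.14, 3.14].

### API

Orientations are given as [roll, pitch, yaw] about the fixed x, y, z axes, in that order (R = Rz(yaw) Ry(pitch) Rx(roll)).
In Python, from cell import ctrl, get_image, get_calibration gives the robot as it stands.
- The arm moves only by the shell command python3 -m creep 'ROWS'. ROWS is JSON, a list of rows, each an object of numbers: "dx", "dy", "dz": the shift along the world's x, y, z normalised to -1 to 1, where 1 is 0.4 m; "rx", "ry", "rz": the turn, a rotation vector about the world's x, y, z normalised to -1 to 1, where 1 is 2 pi rad; "grip": the closure, from -1 (fully open) to 1 (shut). A call has exactly 5 rows; each row is the pose to reach, as a shift and turn from the pose commanded when the call began, turning the shorter way round; what a row does not reach only later rows make up. A row lasts 1/8 s, in which the tool goes at most 62.5 mm and 10.7 degrees, less where a joint would pass 70% of its speed; a pose out of reach is approached as far as the arm can. A call with a number of a shift or a turn outside -1 to 1 is refused whole. A call with a gripper value outside its range is refused whole. The fingers move at their own pace and stop on an object; the grip force is fixed at half the most. Time passes only in rows, so rows that repeat a pose let the fingers close, or fill a call up. It gives the time, the measured TCP pose, the force, the opening and the grip force at its end, in the units of the state.
- ctrl.read_state(): the state, without advancing time (a new reading comes with each control period).
- get_image(name): name is "scene" or "top" or "wrist"; returns the picture (420x560x3 uint8, red, green, blue); there is no depth.
- get_calibration(name): a dict with "mtx" (3x3 intrinsics, pixels), "distortion" ([k1, k2, p1, p2, k3] as OpenCV has them; the pictures are not rectified), "world_from_camera" (4x4, takes a point from camera to world coordinates). Camera axes: x right, y down, z forward; pixel columns grow to the right and rows downward; lengths in mm; the calibration is good to about 2 mm. A picture is of the moment at which its call begins: read the wrist's pose just before it. get_calibration takes no time and is no camera call; for the wrist camera it gives the pose at the moment of the call.
- ctrl.finish_job(): hands the job in; it is judged then, once.
The state is a dict: "clock": time; "qpos": joint angles; "qd": joint speeds; "tau": joint torques, N m; "eef_pos": TCP position; "tool_rot": TCP orientation; "force": force on the tool from outside, world axes, zero at the start; "torque": the same for the moment, N m; "width": finger opening in mm; "gripper_force": force on a finger pad.
Only numpy, scipy, OpenCV 4.12 (cv2) and the standard library are available. Lean on these libraries where they do the work, as an engineer would, in place of code of your own. Each camera call takes 0.05 s, during which the arm holds its last target. There are 200 camera calls.

## Working session

There is one attempt and no reset: what is moved stays moved. The work goes in short steps, Python scripts to look and compute and a shell command to move; the robot and the scene stay as the last step left them, time stands still between calls to the robot, and variables do not carry over. Pictures are saved under pics/ and viewed, at most 10 in all, crops included, and the job is handed in when it is done.

```bash
mkdir -p pics; ls
cat > h.py <<'E'
import cv2, numpy as np
from cell import ctrl, get_image, get_calibration
def snap(n,f):
    c=get_calibration(n); im=get_image(n); cv2.imwrite('pics/'+f+'.png',im[:,:,::-1]); return im,c
def ray(c,uv,z):
    p=cv2.undistortPoints(np.array([[uv]],float),np.array(c['mtx']),np.array(c['distortion']))[0,0]
    T=np.array(c['world_from_camera']); d=T[:3,:3]@[p[0],p[1],1]; o=T[:3,3]
    return o+d*(z-o[2])/d[2]
def proj(c,P):
    T=np.linalg.inv(np.array(c['world_from_camera']))
    return cv2.projectPoints(np.array(P,float).reshape(-1,1,3),cv2.Rodrigues(T[:3,:3])[0],T[:3,3],np.array(c['mtx']),np.array(c['distortion']))[0][:,0]
E
python3 - <<'E'
from h import *
a,_=snap('scene','scene0');b,_=snap('top','top0')
for n in('scene','top'):
    c=get_calibration(n);print(n,np.round(c['mtx'],0).tolist(),np.round(c['world_from_camera'],2).tolist())
s=ctrl.read_state();print(s)
E
```

```text
pics
scene [[382.0, 0.0, 276.0], [0.0, 382.0, 205.0], [0.0, 0.0, 1.0]] [[0.84, -0.38, 0.4, 218.73], [-0.55, -0.59, 0.59, -520.74], [0.02, -0.71, -0.7, 708.75], [0.0, 0.0, 0.0, 1.0]]
top [[476.0, 0.0, 280.0], [0.0, 476.0, 209.0], [0.0, 0.0, 1.0]] [[-0.01, -0.99, 0.17, 361.85], [-1.0, 0.01, 0.01, -23.74], [-0.01, -0.17, -0.99, 1383.81], [0.0, 0.0, 0.0, 1.0]]
{'clock': 0.1, 'qpos': array([ 1.20419038,  0.62926682,  0.03842506,  1.51827576, -0.02700178,
        0.9963102 , -0.01999131]), 'qd': array([-2.65908553e-03, -3.65778989e-03, -7.01781716e-05, -2.66509582e-03,
        9.86993525e-04,  1.39236860e-03, -8.96588174e-04]), 'tau': array([ 3.19185296e-03, -5.64534760e+01,  1.23048194e+00, -1.93973851e+01,
        1.13003701e-02,  5.34989158e-03, -5.92206263e-06]), 'eef_pos': array([ 192.46003905, -620.25679796,  230.46966253]), 'tool_rot': array([-3.13984976e+00,  5.53827998e-06,  3.00829432e-01]), 'force': array([-0.01034976, -0.11511118, -0.50378083]), 'torque': array([-0.0466332 , -0.02679869, -0.00429557]), 'gripper_force': 0.0, 'width': 85.30579873787016}
```

View pics/scene0.png

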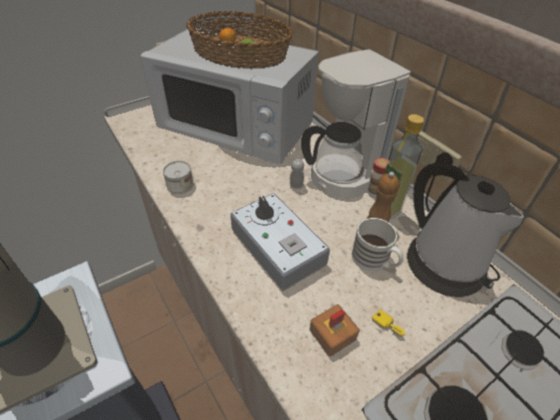

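View pics/top0.png

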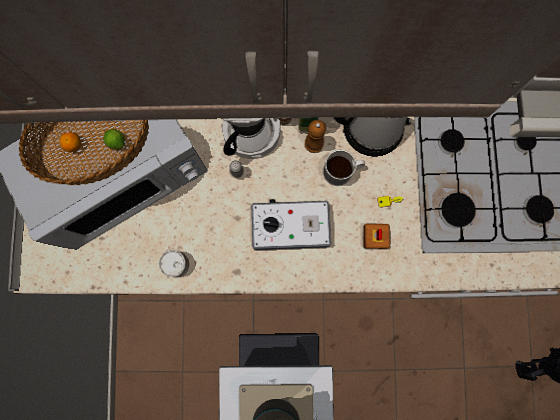

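In the scene picture, the red key is in its wooden stand at (336,318), and the yellow look-alike lies at (388,323). From above they're at (377,235) and (390,201). The box is at (290,225) and the dial at (271,225). The tin (173,263), shaker (236,168) and mug (340,167) are the bystanders. I choose the red key in the stand and will check it in a crop.

Run:
```python
import cv2,numpy as np
a=cv2.imread('pics/top0.png')[190:260,240:400]
cv2.imwrite('pics/crop1.png',cv2.resize(a,None,fx=5,fy=5,interpolation=cv2.INTER_CUBIC))
b=cv2.imread('pics/scene0.png')[180:360,220:420]
cv2.imwrite('pics/crop2.png',cv2.resize(b,None,fx=3.3,fy=3.3,interpolation=cv2.INTER_CUBIC))
```

```text
(no output)
```

View pics/crop1.png

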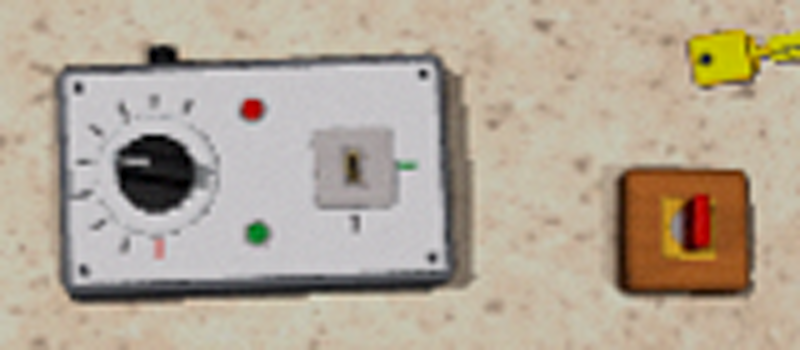

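View pics/crop2.png

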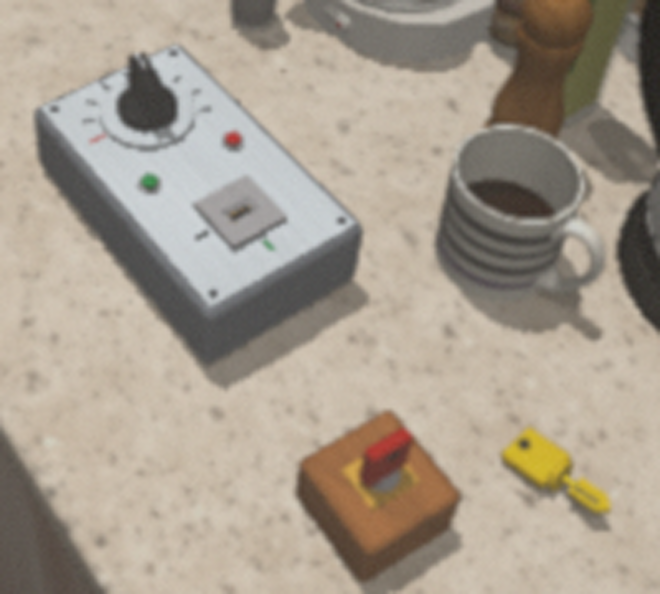

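The crops confirm the choice: the red key is upright in its stand, head top running (702,195) to (694,248) in crop 1. The yellow one lies flat. The keyhole is at (352,166). The dial hub is at about (155,172), with its white line pointing left and slightly up, so it's roughly 100° clockwise of the red tick at (158,248).

Run:
```python
from h import *
c=get_calibration('top')
P=lambda u,v,z:ray(c,((u+.5)/5-.5+240,(v+.5)/5-.5+190),z)[:2]
sc=np.array([P(*q,64) for q in[(78,88),(423,74),(432,258),(84,270)]])
print('screws',sc.round(1).tolist(),'centre',sc.mean(0).round(1))
for a in (sc[0]-sc[1]+sc[3]-sc[2],):print('yaw +y dir',np.degrees(np.arctan2(a[1],a[0]))-90)
pl=[P(*q,70) for q in[(315,130),(392,127),(396,204),(318,208)]];print('plate',np.mean(pl,0).round(1),'slot',P(352,166,70).round(1))
print('dial top line',P(122,160,108).round(1),P(150,161,108).round(1),'disc edge',P(115,172,78).round(1),P(205,175,78).round(1),'tick',P(158,248,64).round(1))
st=np.array([P(*q,46) for q in[(622,174),(747,172),(748,288),(622,290)]]);print('stand',st.round(1).tolist(),st.mean(0).round(1))
print('key head top',P(702,196,84).round(1),P(692,196,84).round(1),P(708,245,84).round(1),P(684,248,84).round(1),'hole',[P(*q,46).round(1).tolist() for q in[(664,198),(715,258)]])
```

```text
screws [[593.9, 53.5], [599.8, -140.9], [495.8, -143.3], [491.1, 50.2]] centre [545.2 -45.1]
yaw +y dir 1.5672763577909876
plate [ 546.5 -101.3] slot [547.1 -99.5]
dial top line [546.3  27.1] [545.6  11.9] disc edge [544.   32.2] [541.8 -17.6] tick [503.   9.]
stand [[544.2, -254.2], [544.5, -325.7], [478.5, -323.2], [478.3, -251.7]] [ 511.4 -288.7]
key head top [ 526.3 -291.5] [ 526.4 -285.9] [ 499.1 -293.6] [ 497.6 -280.3] hole [[530.2, -277.6], [495.7, -305.2]]
```

```bash
python3 -m creep '[{"dx":0.17,"dy":0.3,"dz":0.1,"rz":0.03},{"dx":0.34,"dy":0.6,"dz":0.1,"rz":0.06},{"dx":0.38,"dy":0.68,"dz":0.1,"rz":0.1},{"dx":0.38,"dy":0.68,"dz":0.1,"rz":0.12},{"dx":0.38,"dy":0.68,"dz":0.1,"rz":0.14}]'
python3 - <<'E'
from h import *
from scipy.spatial.transform import Rotation as R
s=ctrl.read_state();T=np.array(get_calibration('wrist')['world_from_camera'])
r=R.from_euler('xyz',s['tool_rot']).as_matrix()
print(s['eef_pos'],s['tool_rot'],s['force'],'cam in tool',(r.T@(T[:3,3]-s['eef_pos'])).round(1),(r.T@T[:3,:3]).round(2).tolist(), np.array(get_calibration('wrist')['mtx']).round(0).tolist())
E
```

```text
[ 192.46003905 -620.25679796  230.46966253] [-3.13984976e+00  5.53827998e-06  3.00829432e-01] [-0.01034976 -0.11511118 -0.50378083] cam in tool [  82.9    0.3 -143.1] [[-0.0, -0.95, -0.33], [1.0, -0.0, 0.0], [-0.0, -0.33, 0.95]] [[351.0, 0.0, 283.0], [0.0, 351.0, 212.0], [0.0, 0.0, 1.0]]$[0]: bad value
```

```bash
python3 -m creep '[{"dx":0.17,"dy":0.3,"dz":0.1,"rx":0,"ry":0,"rz":0.03,"grip":-1},{"dx":0.34,"dy":0.6,"dz":0.1,"rx":0,"ry":0,"rz":0.06,"grip":-1},{"dx":0.38,"dy":0.68,"dz":0.1,"rx":0,"ry":0,"rz":0.1,"grip":-1},{"dx":0.38,"dy":0.68,"dz":0.1,"rx":0,"ry":0,"rz":0.12,"grip":-1},{"dx":0.38,"dy":0.68,"dz":0.1,"rx":0,"ry":0,"rz":0.14,"grip":-1}]'
```

```text
clock: 0.72
eef_pos: [344.0, -349.1, 271.2]
tool_rot: [3.142, -0.0, 1.185]
force: [0.7, 0.7, 0.5]
width: 85.5
gripper_force: 0.0
```

```bash
python3 -m creep '[{"dx":0.1,"dy":0.18,"dz":0,"rx":0,"ry":0,"rz":0.02,"grip":-1},{"dx":0.18,"dy":0.32,"dz":0,"rx":0,"ry":0,"rz":0.04,"grip":-1},{"dx":0.26,"dy":0.45,"dz":0,"rx":0,"ry":0,"rz":0.062,"grip":-1},{"dx":0.33,"dy":0.58,"dz":-0.05,"rx":0,"ry":0,"rz":0.062,"grip":-1},{"dx":0.4,"dy":0.72,"dz":-0.1,"rx":0,"ry":0,"rz":0.062,"grip":-1}]'
python3 -m creep '[{"dx":0.07,"dy":0.12,"dz":-0.05,"rx":0,"ry":0,"rz":0,"grip":-0.2},{"dx":0.1,"dy":0.18,"dz":-0.0775,"rx":0,"ry":0,"rz":0,"grip":-0.2},{"dx":0.1,"dy":0.18,"dz":-0.0775,"rx":0,"ry":0,"rz":0,"grip":-0.2},{"dx":0.1,"dy":0.18,"dz":-0.0775,"rx":0,"ry":0,"rz":0,"grip":-0.2},{"dx":0.1,"dy":0.18,"dz":-0.0775,"rx":0,"ry":0,"rz":0,"grip":-0.2}]'
python3 - <<'E'
from h import *
snap('wrist','w1');c=get_calibration('wrist');s=ctrl.read_state();print(s['eef_pos'],s['tool_rot'],s['width'])
print(proj(c,[[544,10,108],[544,10,78],[547,-100,70]]))
E
```

```text
clock: 1.35
eef_pos: [494.5, -80.9, 237.4]
tool_rot: [3.141, 0.0, 1.569]
force: [0.4, -0.0, 0.2]
width: 85.2
gripper_force: 0.0
clock: 1.98
eef_pos: [533.2, -12.1, 207.1]
tool_rot: [3.141, 0.001, 1.567]
force: [0.2, -0.1, -0.3]
width: 51.6
gripper_force: 0.0
[533.28710972 -11.98051737 207.11767224] [3.14114392e+00 7.74740309e-04 1.56747095e+00] 51.15177234532376
[[299.61350489 182.14852847]
 [297.87502978 172.76878712]
 [299.54824304 288.47745806]]
```

View pics/w1.png

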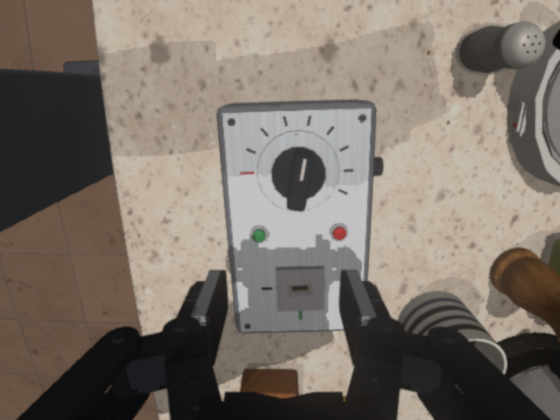

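The dial disc appears at (298,173) and the keyhole at (300,288), both within 2 px of my predictions. The bar runs from the white end (303,160) to (297,207), and the red tick is at (247,173). So the white end points at about 83° world, and it needs about +98.5° anticlockwise to reach off.

```bash
python3 -m creep '[{"dx":0.0267,"dy":0.055,"dz":-0.05,"rx":0,"ry":0,"rz":-0.019,"grip":-0.2},{"dx":0.0267,"dy":0.055,"dz":-0.15,"rx":0,"ry":0,"rz":-0.019,"grip":-0.2},{"dx":0.0267,"dy":0.055,"dz":-0.24,"rx":0,"ry":0,"rz":-0.019,"grip":-0.2},{"dx":0.0267,"dy":0.055,"dz":-0.3077,"rx":0,"ry":0,"rz":-0.019,"grip":-0.2},{"dx":0.0267,"dy":0.055,"dz":-0.3077,"rx":0,"ry":0,"rz":-0.019,"grip":-0.2}]'
python3 -m creep '[{"dx":0,"dy":0,"dz":0,"rx":0,"ry":0,"rz":0,"grip":1},{"dx":0,"dy":0,"dz":0,"rx":0,"ry":0,"rz":0,"grip":1},{"dx":0,"dy":0,"dz":0,"rx":0,"ry":0,"rz":0,"grip":1},{"dx":0,"dy":0,"dz":0,"rx":0,"ry":0,"rz":0,"grip":1},{"dx":0,"dy":0,"dz":0,"rx":0,"ry":0,"rz":0,"grip":1}]'
```

```text
clock: 2.65
eef_pos: [542.7, 10.6, 82.4]
tool_rot: [-3.138, 0.001, 1.449]
force: [0.7, -0.1, -0.6]
width: 51.2
gripper_force: 0.0
clock: 3.28
eef_pos: [545.7, 11.5, 85.2]
tool_rot: [3.138, -0.0, 1.45]
force: [0.2, -0.2, 7.2]
width: 13.0
gripper_force: 61.1
```

```bash
python3 -m creep '[{"dx":0,"dy":0,"dz":0,"rx":0,"ry":0,"rz":0.028,"grip":1},{"dx":0,"dy":0,"dz":0,"rx":0,"ry":0,"rz":0.056,"grip":1},{"dx":0,"dy":0,"dz":0,"rx":0,"ry":0,"rz":0.084,"grip":1},{"dx":0,"dy":0,"dz":0,"rx":0,"ry":0,"rz":0.112,"grip":1},{"dx":0,"dy":0,"dz":0,"rx":0,"ry":0,"rz":0.14,"grip":1}]'
python3 -m creep '[{"dx":0,"dy":0,"dz":0,"rx":0,"ry":0,"rz":0.028,"grip":1},{"dx":0,"dy":0,"dz":0,"rx":0,"ry":0,"rz":0.056,"grip":1},{"dx":0,"dy":0,"dz":0,"rx":0,"ry":0,"rz":0.084,"grip":1},{"dx":0,"dy":0,"dz":0,"rx":0,"ry":0,"rz":0.112,"grip":1},{"dx":0,"dy":0,"dz":0,"rx":0,"ry":0,"rz":0.13,"grip":1}]'
python3 -c "
from h import *
s=ctrl.read_state();print(s['torque'],s['qpos'])"
```

```text
clock: 3.9
eef_pos: [543.8, 10.9, 85.2]
tool_rot: [-3.14, 0.002, 2.335]
force: [-3.9, -1.4, 10.1]
width: 12.7
gripper_force: 61.8
clock: 4.53
eef_pos: [543.1, 9.3, 85.2]
tool_rot: [-3.137, -0.001, -3.134]
force: [-5.2, -4.8, 14.3]
width: 12.7
gripper_force: 62.5
[-0.82118063  1.22360018 -0.05159284] [ 0.38077283  0.79411871 -0.71941212  1.92619583  0.7884417   0.73204334
  0.76515099]
```

```bash
python3 -m creep '[{"dx":0,"dy":0,"dz":0,"rx":0,"ry":0,"rz":0.008,"grip":1},{"dx":0,"dy":0,"dz":0,"rx":0,"ry":0,"rz":0.014,"grip":1},{"dx":0,"dy":0,"dz":0,"rx":0,"ry":0,"rz":0.02,"grip":1},{"dx":0,"dy":0,"dz":0,"rx":0,"ry":0,"rz":0.024,"grip":1},{"dx":0,"dy":0,"dz":0,"rx":0,"ry":0,"rz":0.024,"grip":1}]'
python3 -c "
from h import *
s=ctrl.read_state();print(s['torque'],s['qpos'])"
```

```text
clock: 5.15
eef_pos: [543.2, 9.2, 85.3]
tool_rot: [-3.139, -0.003, -2.998]
force: [-5.9, -2.8, 15.5]
width: 12.7
gripper_force: 106.0
[-0.61186941  1.2715752  -2.67762341] [ 0.40177061  0.80624863 -0.75490095  1.92437739  0.81380471  0.75245376
  0.87910691]
```

```bash
python3 -m creep '[{"dx":0,"dy":0,"dz":0,"rx":0,"ry":0,"rz":0,"grip":-0.3},{"dx":0,"dy":0,"dz":0,"rx":0,"ry":0,"rz":0,"grip":-0.3},{"dx":0,"dy":0,"dz":0,"rx":0,"ry":0,"rz":0,"grip":-0.3},{"dx":0,"dy":0,"dz":0.12,"rx":0,"ry":0,"rz":-0.02,"grip":-0.3},{"dx":0,"dy":0,"dz":0.25,"rx":0,"ry":0,"rz":-0.024,"grip":-0.3}]'
python3 -m creep '[{"dx":-0.02,"dy":-0.15,"dz":0.03,"rx":0,"ry":0,"rz":0,"grip":-0.3},{"dx":-0.04,"dy":-0.3,"dz":0.03,"rx":0,"ry":0,"rz":0,"grip":-0.3},{"dx":-0.06,"dy":-0.45,"dz":0.03,"rx":0,"ry":0,"rz":0,"grip":-0.3},{"dx":-0.08,"dy":-0.58,"dz":0.03,"rx":0,"ry":0,"rz":0,"grip":-0.3},{"dx":-0.08,"dy":-0.58,"dz":0.03,"rx":0,"ry":0,"rz":0,"grip":-0.3}]'
python3 - <<'E'
from h import *
a,c=snap('wrist','w2');s=ctrl.read_state();print(s['eef_pos'],s['tool_rot'],s['qpos'])
print(proj(c,[[512,-287.5,84],[512,-287.5,46],[547,-100,70],[544,10,108]]))
t,_=snap('top','t2')
k=cv2.resize(t[190:260,240:340],None,fx=5,fy=5,interpolation=cv2.INTER_CUBIC)
cv2.imwrite('pics/m2.png',np.hstack([cv2.resize(a[:,:],(466,350)),k[:, :330]])[:,:,::-1])
E
```

```text
clock: 5.78
eef_pos: [543.5, 12.1, 184.0]
tool_rot: [3.141, -0.002, -3.136]
force: [1.1, 0.6, 0.3]
width: 55.5
gripper_force: 0.0
clock: 6.4
eef_pos: [510.4, -225.9, 194.5]
tool_rot: [-3.14, -0.002, 3.138]
force: [-0.1, 0.5, 0.1]
width: 55.7
gripper_force: 0.0
[ 511.34660942 -222.32732889  194.96636724] [ 3.14132376e+00 -9.41172099e-04 -3.14036170e+00] [ 0.90265496  0.68086474 -0.87663742  1.80242689  0.62920414  0.96475391
  1.33006008]
[[204.2985983  211.6336036 ]
 [213.63847613 197.45878841]
 [433.18125633 244.71679312]
 [585.27377194 259.07680309]]
```

View pics/m2.png

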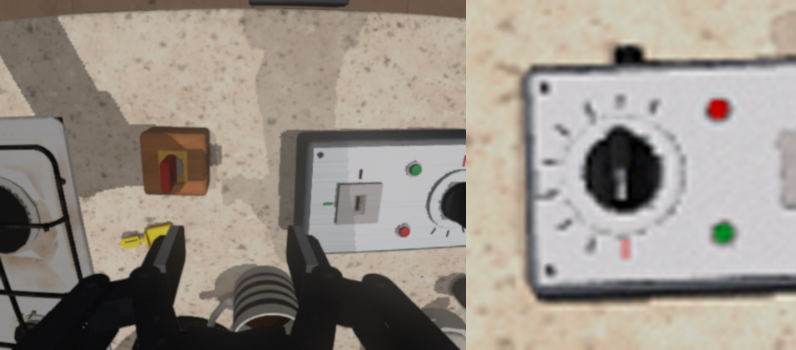

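The white line now points at the red tick, so the dial is at off. In the wrist view the key head is at about (202,209) full-scale, against a prediction of (204,212). I'll move over the key and check closer.

```bash
python3 -m creep '[{"dx":0,"dy":-0.1,"dz":-0.02,"rx":0,"ry":0,"rz":0,"grip":-0.3},{"dx":0,"dy":-0.163,"dz":-0.02,"rx":0,"ry":0,"rz":0,"grip":-0.3},{"dx":0,"dy":-0.163,"dz":-0.02,"rx":0,"ry":0,"rz":0,"grip":-0.3},{"dx":0,"dy":-0.163,"dz":-0.02,"rx":0,"ry":0,"rz":0,"grip":-0.3},{"dx":0,"dy":-0.163,"dz":-0.02,"rx":0,"ry":0,"rz":0,"grip":-0.3}]'
python3 - <<'E'
from h import *
a,c=snap('wrist','w3');s=ctrl.read_state();print(s['eef_pos'],s['tool_rot'],s['qpos'])
p=proj(c,[[512,-287.5,84],[512,-287.5,46]]);print(p)
u,v=p[0].round().astype(int);x0,y0=u-40,v-50;print('crop origin',x0,y0)
hsv=cv2.cvtColor(a,cv2.COLOR_RGB2HSV);m=(((hsv[...,0]<5)|(hsv[...,0]>174))&(hsv[...,1]>170)).astype(np.uint8)
m[:y0]=0;m[y0+100:]=0;m[:,:x0]=0;m[:,x0+80:]=0
print(m.sum(),cv2.minAreaRect(np.argwhere(m)[:,::-1].astype(np.float32)))
cv2.imwrite('pics/w3c.png',cv2.resize(a[y0:y0+100,x0:x0+80],None,fx=6,fy=6,interpolation=cv2.INTER_CUBIC)[:,:,::-1])
E
```

```text
clock: 7.12
eef_pos: [512.8, -283.4, 188.0]
tool_rot: [3.141, 0.0, -3.133]
force: [1.0, -0.3, 0.7]
width: 55.5
gripper_force: 0.0
[ 512.63593953 -283.82263308  187.92787927] [ 3.14128792e+00  3.34485234e-04 -3.13340864e+00] [ 0.9762962   0.72655986 -0.86767692  1.73284688  0.64841199  0.99462282
  1.44123783]
[[278.6247984  210.8661566 ]
 [279.15177301 196.27816813]]
crop origin 239 161
219 ((271.5202941894531, 210.21571350097656), (9.475857734680176, 34.9822998046875), 4.085616588592529)
```

View pics/w3c.png

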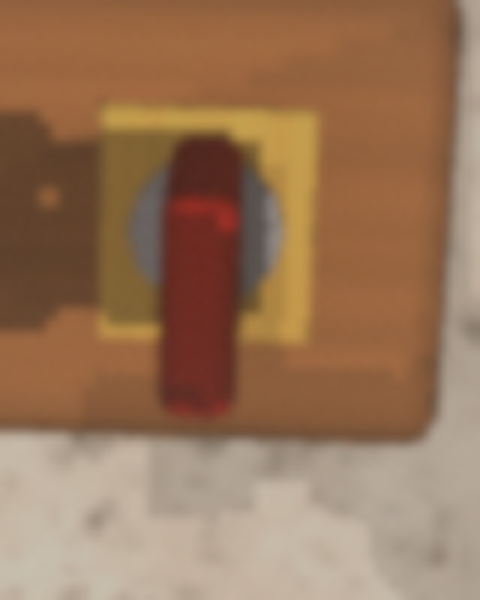

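Run:
```python
from h import *
c=get_calibration('wrist')
q=lambda u,v,z:ray(c,((u+.5)/6-.5+239,(v+.5)/6-.5+161),z)[:2]
h=np.array([q(170,203,84),q(238,205,84),q(232,412,84),q(162,408,84)]);b=np.array([q(98,108,46),q(320,110,46),q(308,345,46),q(98,340,46)])
print(h.round(1).tolist(),h.mean(0).round(1),b.mean(0).round(1), q(206,228,50).round(1))
d=h[2]+h[3]-h[0]-h[1];print(np.degrees(np.arctan2(d[1],d[0])))
```

```text
[[499.2, -296.6], [499.4, -288.3], [526.6, -289.0], [526.1, -297.8]] [ 512.8 -292.9] [ 513.9 -293.3] [ 512.7 -293.1]
-1.9943674439228343
```

```bash
python3 -m creep '[{"dx":0,"dy":-0.018,"dz":-0.08,"rx":0,"ry":0,"rz":-0.0067,"grip":-0.3},{"dx":0,"dy":-0.018,"dz":-0.14,"rx":0,"ry":0,"rz":-0.0067,"grip":-0.3},{"dx":0,"dy":-0.018,"dz":-0.17,"rx":0,"ry":0,"rz":-0.0067,"grip":-0.3},{"dx":0,"dy":-0.018,"dz":-0.17,"rx":0,"ry":0,"rz":-0.0067,"grip":-0.3},{"dx":0,"dy":-0.018,"dz":-0.17,"rx":0,"ry":0,"rz":-0.0067,"grip":-0.3}]'
python3 - <<'E'
from h import *
s=ctrl.read_state();print(s['eef_pos'],s['tool_rot'])
a,c=snap('wrist','w4');s=ctrl.read_state();print(s['eef_pos'])
p=proj(c,[[512.8,-292.9,84],[512.8,-292.9,46]]);print(p)
u,v=p[0].round().astype(int);x0,y0=u-60,v-60;print('crop origin',x0,y0)
cv2.imwrite('pics/w4c.png',cv2.resize(a[y0:y0+110,x0:x0+120],None,fx=5,fy=5,interpolation=cv2.INTER_CUBIC)[:,:,::-1])
E
```

```text
clock: 7.8
eef_pos: [513.0, -292.5, 120.6]
tool_rot: [-3.141, 0.002, 3.105]
force: [0.1, 0.2, -0.1]
width: 55.3
gripper_force: 0.0
[ 513.01552282 -292.53400255  120.56015415] [-3.14127371e+00  1.60164818e-03  3.10541549e+00]
[ 513.00897499 -292.68805152  120.64613895]
[[284.03171047 250.58493871]
 [283.92213626 225.89388577]]
crop origin 224 191
```

View pics/w4c.png

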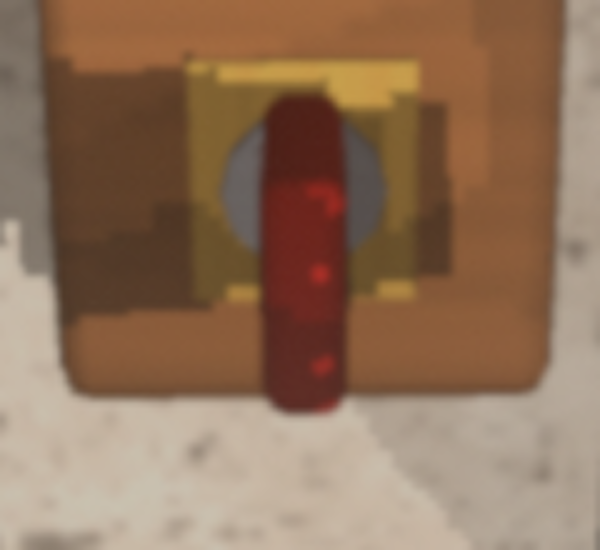

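The head is centred at (285,250) full-scale, matching the prediction (284,250.6), and its yaw lines up with the tool. Next I'll descend and grip.

```bash
python3 -m creep '[{"dx":0,"dy":0,"dz":-0.08,"rx":0,"ry":0,"rz":0,"grip":-0.3},{"dx":0,"dy":0,"dz":-0.164,"rx":0,"ry":0,"rz":0,"grip":-0.3},{"dx":0,"dy":0,"dz":-0.164,"rx":0,"ry":0,"rz":0,"grip":-0.3},{"dx":0,"dy":0,"dz":-0.164,"rx":0,"ry":0,"rz":0,"grip":1},{"dx":0,"dy":0,"dz":-0.164,"rx":0,"ry":0,"rz":0,"grip":1}]'
python3 -m creep '[{"dx":0,"dy":0,"dz":0,"rx":0,"ry":0,"rz":0,"grip":1},{"dx":0,"dy":0,"dz":0,"rx":0,"ry":0,"rz":0,"grip":1},{"dx":0,"dy":0,"dz":0,"rx":0,"ry":0,"rz":0,"grip":1},{"dx":0,"dy":0,"dz":0,"rx":0,"ry":0,"rz":0,"grip":1},{"dx":0,"dy":0,"dz":0,"rx":0,"ry":0,"rz":0,"grip":1}]'
```

```text
clock: 8.48
eef_pos: [513.3, -293.0, 55.6]
tool_rot: [-3.141, 0.003, 3.105]
force: [0.1, 0.4, -0.7]
width: 19.8
gripper_force: 0.0
clock: 9.1
eef_pos: [513.1, -293.1, 55.5]
tool_rot: [-3.14, 0.002, 3.105]
force: [-0.8, -0.5, 5.9]
width: 9.5
gripper_force: 58.9
```

```bash
python3 -m creep '[{"dx":0,"dy":0,"dz":0.08,"rx":0,"ry":0,"rz":0,"grip":1},{"dx":0,"dy":0,"dz":0.16,"rx":0,"ry":0,"rz":0,"grip":1},{"dx":0,"dy":0,"dz":0.237,"rx":0,"ry":0,"rz":0,"grip":1},{"dx":0.02,"dy":0.1,"dz":0.237,"rx":0,"ry":0,"rz":0.0101,"grip":1},{"dx":0.04,"dy":0.22,"dz":0.237,"rx":0,"ry":0,"rz":0.0101,"grip":1}]'
python3 -m creep '[{"dx":0.02,"dy":0.11,"dz":0,"rx":0,"ry":0,"rz":0,"grip":1},{"dx":0.035,"dy":0.2,"dz":0,"rx":0,"ry":0,"rz":0,"grip":1},{"dx":0.045,"dy":0.262,"dz":0,"rx":0,"ry":0,"rz":0,"grip":1},{"dx":0.045,"dy":0.262,"dz":0,"rx":0,"ry":0,"rz":0,"grip":1},{"dx":0.045,"dy":0.262,"dz":0,"rx":0,"ry":0,"rz":0,"grip":1}]'
python3 - <<'E'
from h import *
a,c=snap('wrist','w5');s=ctrl.read_state();print(s['eef_pos'],s['tool_rot'],s['width'])
p=proj(c,[[547,-100,70],s['eef_pos'],s['eef_pos']-[0,0,9.5],s['eef_pos']-[0,0,44]]);print(p)
u,v=p[0].round().astype(int);x0,y0=u-60,v-45;print('crop origin',x0,y0)
cv2.imwrite('pics/w5c.png',cv2.resize(a[y0:y0+110,x0:x0+120],None,fx=5,fy=5,interpolation=cv2.INTER_CUBIC)[:,:,::-1])
E
```

```text
clock: 9.72
eef_pos: [528.4, -205.1, 149.4]
tool_rot: [-3.141, 0.001, -3.118]
force: [1.2, 0.9, -1.0]
width: 9.1
gripper_force: 58.7
clock: 10.35
eef_pos: [545.9, -101.3, 148.8]
tool_rot: [-3.14, -0.001, -3.116]
force: [-0.7, -0.0, -0.7]
width: 8.8
gripper_force: 58.7
[ 545.8464886  -101.68264034  148.65680584] [-3.14041843e+00 -6.48030995e-04 -3.11675704e+00] 8.90195810572094
[[286.37364807 225.71817074]
 [284.05298394 284.60998352]
 [284.0342188  274.57559853]
 [283.97899597 245.39897915]]
crop origin 226 181
```

View pics/w5c.png

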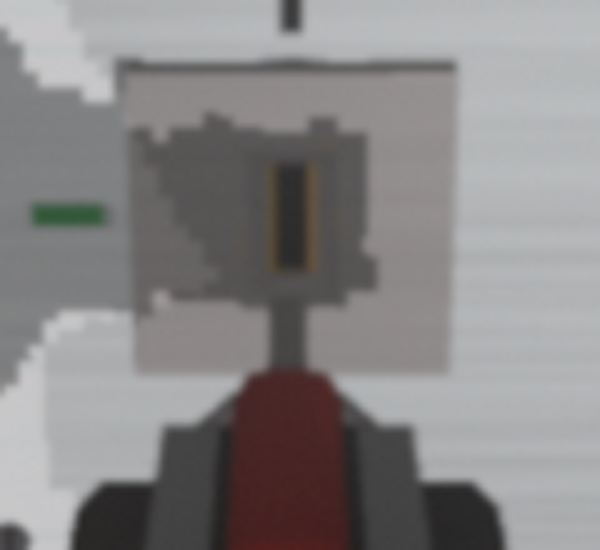

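The slot is centred at crop (292,216), or (284.4,224.2) full-scale. The blade tip is at crop (288,303), or about (283.6,241.6). The slot and the key look parallel.

Run:
```python
from h import *
c=get_calibration('wrist');s=ctrl.read_state();e=s['eef_pos'];print(e)
q=lambda u,v,z:ray(c,((u+.5)/5-.5+226,(v+.5)/5-.5+181),z)[:2]
b=np.array([q(122,70,70),q(455,66,70),q(450,372,70),q(135,372,70)])
print('slot',q(292,216,70),'ends',q(293,162,70),q(292,270,70),'plate',b.mean(0),b.round(1).tolist(),'tip',q(288,303,e[2]-44),'neck?',q(287,365,e[2]-20))
```

```text
[ 545.8464886  -101.68264034  148.65680584]
slot [ 545.53567849 -102.01951611] ends [ 537.79346973 -102.07988061] [ 553.44717178 -101.82087795] plate [ 546.81529301 -102.18874111] [[525.5, -124.9], [523.9, -81.1], [568.4, -79.3], [569.5, -123.4]] tip [ 543.06718915 -102.57957932] neck? [ 539.40841223 -102.74260755]
```

```bash
python3 -m creep '[{"dx":0.001,"dy":0.0008,"dz":-0.05,"rx":0,"ry":0,"rz":0,"grip":1},{"dx":0.001,"dy":0.0008,"dz":-0.08,"rx":0,"ry":0,"rz":0,"grip":1},{"dx":0.001,"dy":0.0008,"dz":-0.09,"rx":0,"ry":0,"rz":0,"grip":1},{"dx":0.001,"dy":0.0008,"dz":-0.1,"rx":0,"ry":0,"rz":0,"grip":1},{"dx":0.001,"dy":0.0008,"dz":-0.11,"rx":0,"ry":0,"rz":0,"grip":1}]'
```

```text
clock: 11.02
eef_pos: [546.8, -99.5, 104.7]
tool_rot: [3.142, 0.0, -3.115]
force: [-0.2, 0.5, -1.0]
width: 8.9
gripper_force: 58.7
```

```bash
python3 -m creep '[{"dx":0,"dy":0,"dz":-0.01,"rx":0,"ry":0,"rz":0,"grip":1},{"dx":0,"dy":0,"dz":-0.018,"rx":0,"ry":0,"rz":0,"grip":1},{"dx":0,"dy":0,"dz":-0.025,"rx":0,"ry":0,"rz":0,"grip":1},{"dx":0,"dy":0,"dz":-0.032,"rx":0,"ry":0,"rz":0,"grip":1},{"dx":0,"dy":0,"dz":-0.04,"rx":0,"ry":0,"rz":0,"grip":1}]'; python3 -c "
from h import *
s=ctrl.read_state();print(s['torque'],s['eef_pos'])"
```

```text
clock: 11.65
eef_pos: [545.8, -99.6, 88.9]
tool_rot: [-3.141, -0.002, -3.115]
force: [-1.7, 0.1, 2.5]
width: 9.3
gripper_force: 59.3
[ 0.04417717  0.4732058  -0.02245019] [545.76941881 -99.59574374  88.89510707]
```

```bash
python3 -m creep '[{"dx":0,"dy":0,"dz":-0.008,"rx":0,"ry":0,"rz":0,"grip":1},{"dx":0,"dy":0,"dz":-0.014,"rx":0,"ry":0,"rz":0.002,"grip":1},{"dx":0,"dy":0,"dz":-0.02,"rx":0,"ry":0,"rz":-0.002,"grip":1},{"dx":0,"dy":0,"dz":-0.026,"rx":0,"ry":0,"rz":0,"grip":1},{"dx":0,"dy":0,"dz":-0.028,"rx":0,"ry":0,"rz":0,"grip":1}]'; python3 -c "
from h import *
s=ctrl.read_state();print(s['torque'],s['eef_pos'])"
```

```text
clock: 12.28
eef_pos: [547.6, -99.9, 79.3]
tool_rot: [-3.14, 0.002, -3.114]
force: [-5.2, -1.2, 22.8]
width: 8.9
gripper_force: 62.0
[-0.37891006  0.91672423 -0.05783494] [547.64638003 -99.87908343  79.33759504]
```

Force is 23 N at z 79.3, and the collar should seat at 79.5. That's well above what the pins give, so the key is home. Next I'll turn it clockwise.

```bash
python3 -m creep '[{"dx":0,"dy":0,"dz":0,"rx":0,"ry":0,"rz":-0.028,"grip":1},{"dx":0,"dy":0,"dz":0,"rx":0,"ry":0,"rz":-0.056,"grip":1},{"dx":0,"dy":0,"dz":0,"rx":0,"ry":0,"rz":-0.084,"grip":1},{"dx":0,"dy":0,"dz":0,"rx":0,"ry":0,"rz":-0.112,"grip":1},{"dx":0,"dy":0,"dz":0,"rx":0,"ry":0,"rz":-0.14,"grip":1}]'; python3 -c "
from h import *
s=ctrl.read_state();print(s['torque'],s['eef_pos'],s['qpos'])"
```

```text
clock: 12.9
eef_pos: [548.0, -100.0, 79.4]
tool_rot: [3.14, 0.003, 2.284]
force: [-1.7, -0.6, 14.2]
width: 9.4
gripper_force: 61.2
[-0.22083778  0.55114813  0.15616854] [547.98167697 -99.98177097  79.36490688] [ 0.45086879  0.75853466 -0.50398939  1.89945866  0.59774278  0.63387339
  0.28311559]
```

```bash
python3 -m creep '[{"dx":0,"dy":0,"dz":0,"rx":0,"ry":0,"rz":-0.028,"grip":1},{"dx":0,"dy":0,"dz":0,"rx":0,"ry":0,"rz":-0.056,"grip":1},{"dx":0,"dy":0,"dz":0,"rx":0,"ry":0,"rz":-0.084,"grip":1},{"dx":0,"dy":0,"dz":0,"rx":0,"ry":0,"rz":-0.112,"grip":1},{"dx":0,"dy":0,"dz":0,"rx":0,"ry":0,"rz":-0.135,"grip":1}]'; python3 -c "
from h import *
s=ctrl.read_state();print(s['torque'],s['eef_pos'],s['qpos'])"
```

```text
clock: 13.52
eef_pos: [548.7, -99.9, 79.4]
tool_rot: [3.137, 0.001, 1.437]
force: [-1.4, -1.6, 13.7]
width: 9.3
gripper_force: 61.0
[-0.22622719  0.26160329  0.0935293 ] [548.66103102 -99.89266592  79.39886349] [ 0.30879668  0.72273015 -0.27725235  1.90311315  0.35037657  0.55804011
 -0.33462788]
```

```bash
python3 -m creep '[{"dx":0,"dy":0,"dz":0,"rx":0,"ry":0,"rz":-0.008,"grip":1},{"dx":0,"dy":0,"dz":0,"rx":0,"ry":0,"rz":-0.016,"grip":1},{"dx":0,"dy":0,"dz":0,"rx":0,"ry":0,"rz":-0.022,"grip":1},{"dx":0,"dy":0,"dz":0,"rx":0,"ry":0,"rz":-0.022,"grip":1},{"dx":0,"dy":0,"dz":0,"rx":0,"ry":0,"rz":-0.022,"grip":1}]'; python3 -c "
from h import *
s=ctrl.read_state();print(s['torque'],s['eef_pos'],s['tool_rot'],s['gripper_force'])"
```

```text
clock: 14.15
eef_pos: [548.8, -99.9, 79.4]
tool_rot: [3.137, -0.0, 1.305]
force: [-0.4, -0.1, 14.9]
width: 8.8
gripper_force: 61.1
[-0.21805101  0.25761566  0.32263643] [548.80320238 -99.88676193  79.41712064] [ 3.13665861e+00 -7.53381582e-05  1.30486540e+00] 61.08335852622986
```

```bash
python3 -m creep '[{"dx":0,"dy":0,"dz":0,"rx":0,"ry":0,"rz":-0.006,"grip":1},{"dx":0,"dy":0,"dz":0,"rx":0,"ry":0,"rz":-0.01,"grip":1},{"dx":0,"dy":0,"dz":0,"rx":0,"ry":0,"rz":-0.01,"grip":1},{"dx":0,"dy":0,"dz":0,"rx":0,"ry":0,"rz":-0.01,"grip":1},{"dx":0,"dy":0,"dz":0,"rx":0,"ry":0,"rz":-0.01,"grip":1}]'
python3 - <<'E'
from h import *
s=ctrl.read_state();print(s['torque'],s['eef_pos'],s['tool_rot'],s['gripper_force'])
t,_=snap('top','t9');a,_=snap('wrist','w9')
k=cv2.resize(t[140:260,200:400],(400,240),interpolation=cv2.INTER_CUBIC)
cv2.imwrite('pics/m9.png',np.hstack([k,cv2.resize(a,(320,240))])[:,:,::-1])
E
```

```text
clock: 14.78
eef_pos: [548.9, -99.7, 79.4]
tool_rot: [3.137, -0.0, 1.243]
force: [-0.6, -1.5, 14.9]
width: 8.9
gripper_force: 61.3
[-0.16317776  0.25531156  0.55392267] [548.86640661 -99.70280208  79.39463995] [ 3.13657571e+00 -4.67170366e-04  1.24328357e+00] 61.3467013835907
```

View pics/m9.png

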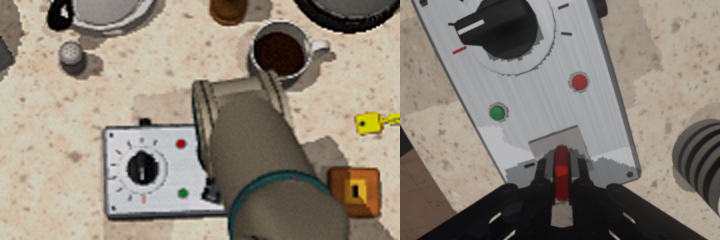

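The dial's white line still points at the red tick, and the stand is empty. The mug and shaker haven't moved. The torque rising to 0.55 N m against the plug shows it's at its stop, so I'm handing in while holding the key.

```bash
python3 -c "
from cell import ctrl
print(ctrl.finish_job())"
```

```text
the job is handed in; nothing more can be done
None
```

I handed the job in with the dial at its off stop and the red key fully home, held clockwise against its stop; the mug and shaker were undisturbed and the arm never went near the tin, though no verdict came back.

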